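# Load a specimen jar into the stage carrier and mount it on the inverted microscope

### The job

While the metal carrier is still standing on the bench, set the short narrow specimen jar upright and fully home in either of the carrier's two cups and let go of it. Then lift the carrier by its upright grip, jar and all, and lower it into the flared frame on top of the inverted microscope so that it lies flat and fully home. Set both down rather than dropping them.

Things in the scene. Friction and masses are not known exactly. Their poses are not given: they have to be found in the camera images.
- pot: Wanted jar: upright, round, frosted pale body, white cap, 40 mm wide, 50 tall, 60 g. Origin: centre of underside, z up. On the bench to the robot's right with two jars of the same materials, one as narrow but 80 tall, one as low but 64 wide; jar centres 95 mm or more apart. A slim amber vial (50 tall) and a black eyepiece (55 tall) stand beyond, at least 80 mm away.
- carrier: Loose metal carrier on the bench near the middle, 0.3 kg: plate 70 (x) by 170 (y) by 5 mm thick with two flared round cups and a post between them. Origin: centre of underside, z up. Cup centres at y = +48 and -48 mm, cup floor 5 mm above the origin, rim 18 mm; cups 48 mm wide inside at the floor, 64 at the mouth (70 outside), so they centre the jar. Same either way round.
- grip (a point): Centre of the top of the carrier's upright steel grip post, 80 mm straight above the carrier's origin. The post is 14 mm thick along the carrier's x, 20 mm wide along its y, and rises from the plate: pinch it across the 14 mm (fingers closing along x, over the middle, clear of the cups). Axes as the carrier's.
- seat (a point): Centre of the floor of the flared frame on the fixed inverted microscope (cream box 190 x 240 mm, robot's left), 100 mm above the bench, z up. Floor 86 (x) by 184 (y) mm; walls flare to 102 x 200 at the rim, 16 mm up. The carrier's underside rests here, long side along this y, either way round. Beyond it (+x) a lamp column starts 95 mm off, 29 mm above the floor at most.
Things that resemble listed ones, but are neither listed nor needed, are in the scene too. Of the things that look like the carrier, the smallest one is meant.

How it is judged:
By the outcome, as a careful person would: the job done as asked, in the order asked, and still so for the second after the job is handed in, with the robot touching nothing.
It also fails if it takes over 51 s, if anything falls off the work surface, if the arm or the gripper's body presses on something with over 40 N, if the wrist force passes 120 N, or if a joint passes its speed limit or range.

### The arm

A 7-joint arm with a two-finger parallel gripper is mounted at the origin on the work surface. World frame = base frame: x ahead of the robot, y to its left, z up, the work surface at z = 0. Lengths are in m, angles in rad, forces in N, time in s.
With the tool pointing down it reaches from about 0.425 to 0.925 m from the base axis. Payload 6.8 kg.
Tool frame: the origin (TCP) lies on the front face of the gripper's body, between the roots of the fingers; the fingertips stand 73 mm ahead of it and the grasp point (between the pads) lies 54 mm ahead of it (env.nose_length is the distance from the TCP to the fingertips, in m); z points along the fingers, y is the line along which they close (so a half turn about z gives the same grasp; the last joint's range is limited). The gripper opens to 85 mm and grips with 20 to 120 N. Pads are 22 mm wide; open, the fingers measure 114 mm over their backs; the gripper's body (76 mm by 85 mm) begins 54 mm behind the grasp point. The pads swing forward as they close: fully open they stand 13 mm farther back than shut.
Start: joints at [-1.435, 0.477, 0.022, 1.555, -0.011, 1.109, -0.083], TCP at [0.163, 0.655, 0.304] pointing down, gripper open.
Joint ranges: [-2.96, 2.96], [-0.34, 2.1], [-1.41, 1.46], [0.24, 2.44], [-1.37, 4.51], [0.17, 1.92], [-2.96, 2.96]. Speed limits (rad/s): [2.39, 2.39, 3.14, 3.14, 3.14, 3.14, 3.14].

### API

Orientations are given as a unit quaternion [w, x, y, z].
In Python, from cell import env, kin, camera, calibration, job gives the robot as it stands. The module is installed in compiled form; this text tells all that it offers. Calls block until the motion is done:
- env.reach(position, orientation): joint-space move of the TCP to a pose.
- env.movel(position, velocity=0.15, rot=None, stop_force=None): straight line of the TCP; rot=None keeps the orientation; velocity is the mean speed in m/s. With stop_force (N) it stops when the force on the tool has changed by that much, and returns True; else False.
- env.goto_joints(angles): joint-space move.
- env.grip(opening, f_grip=None): finger opening in m; f_grip is the grip in N (None keeps the last); returns when the fingers have stopped.
- env.dwell(seconds).
- kin.inverse_kinematics(position, orientation): joint angles nearest the present ones, or None.
- env.get_state(): the state.
- camera(name): name is "scene" or "side" or "wrist"; returns (picture, depth): 420x560x3 uint8, blue, green, red; 420x560 float32, m along the optical axis (not along the pixel's ray), 0 where there is no reading.
- calibration(name): a dict with "fx", "fy", "cx", "cy" (pixels), "rvec" (rotation vector, rad) and "tvec" (3), from world to camera coordinates, as OpenCV has them. Camera axes: x right, y down, z forward; pixel columns grow to the right and rows downward; lengths in m; the calibration is good to about 2 mm. A picture is of the moment at which its call begins: read the wrist's pose just before it. calibration takes no time and is no camera call; for the wrist camera it gives the pose at the moment of the call.
A pose or a line that the arm cannot do raises env.PlanningError and nothing moves.
- job.job_done(): hands the job in; it is judged then, once.
The state is a dict: "time": time; "qpos": joint angles; "joint_velocities": joint speeds; "joint_torque": joint torques, N m; "tcp_pos": TCP position; "orientation": TCP orientation; "force": force on the tool from outside, world axes, zero at the start; "torque": the same for the moment, N m; "opening": finger opening in m; "gripper_force": force on a finger pad.
Only numpy, scipy, OpenCV 4.12 (cv2) and the standard library are available. Lean on these libraries where they do the work, as an engineer would, in place of code of your own. Each camera call takes 0.05 s, during which the arm holds its last target. There are 200 camera calls.

## Working session

There is one attempt and no reset: what is moved stays moved. The work goes in short steps, each a Python script; the robot and the scene stay as the last script left them, time stands still between calls to the robot, and variables do not carry over. Pictures are saved under pics/ and viewed, at most 10 in all, crops included, and the job is handed in when it is done.

```bash
mkdir -p pics
cat > h.py <<'E'
import numpy as np, cv2
from cell import env, kin, camera, calibration, job
def cloud(name):
    c=calibration(name); im,d=camera(name)
    R,_=cv2.Rodrigues(np.array(c["rvec"],float)); t=np.array(c["tvec"],float).ravel()
    v,u=np.mgrid[:420,:560]
    P=np.stack([(u-c["cx"])/c["fx"]*d,(v-c["cy"])/c["fy"]*d,d],-1)
    W=(P-t)@R
    W[d<=0]=np.nan
    return im,W
E
python3 - <<'E'
from h import *
s=env.get_state();print(s["time"],s["tcp_pos"],s["orientation"])
ims=[]
for n in("scene","side"):
    im,W=cloud(n); np.savez("pics/%s.npz"%n,im=im,W=W); ims.append(im)
    R,_=cv2.Rodrigues(np.array(calibration(n)["rvec"],float));print(n,-R.T@np.array(calibration(n)["tvec"]).ravel())
    cv2.imwrite(f"pics/{n}0.png",cv2.resize(im,(800,600)))
E
```

```text
0.0 [0.16285857 0.65458766 0.30292614] [-2.29450042e-05  1.21611316e-01  9.92577377e-01 -9.15955033e-04]
scene [0.96424152 0.06187539 1.02487789]
side [-0.19609632 -0.89905498  0.79530616]
```

View pics/scene0.png

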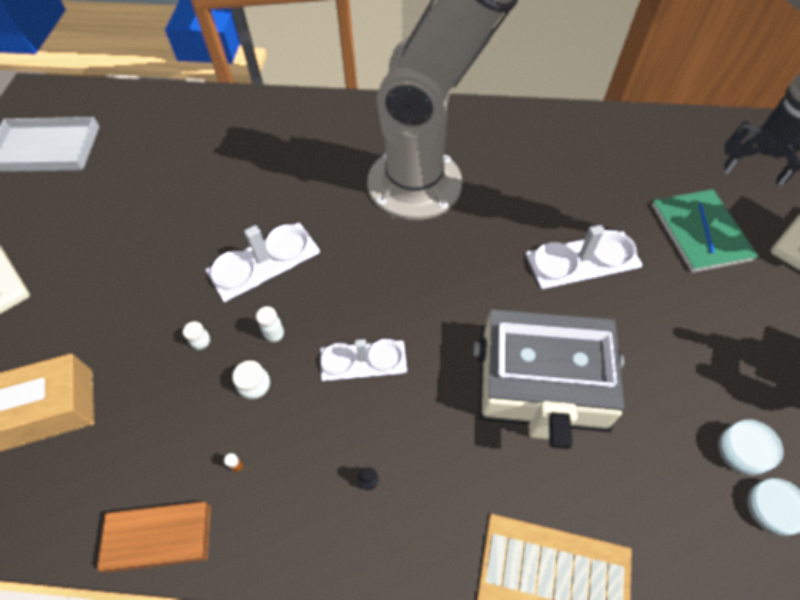

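View pics/side0.png

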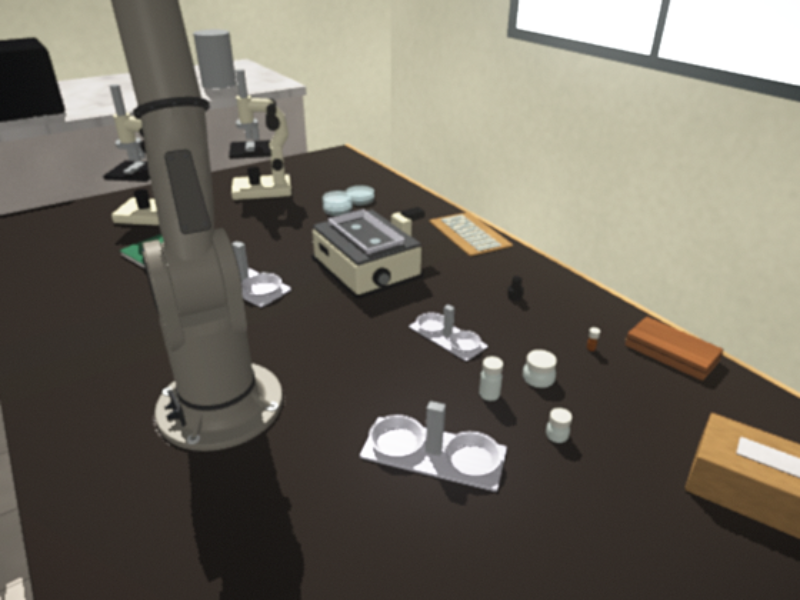

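The scene view (800x600) shows three carriers, at (263,260), (583,258) and (363,360). The smallest, at (363,360), is the one meant. There are three jars: (197,335) is narrow and low, (270,323) is narrow and tall, (250,380) is wide. The wanted jar is therefore (197,335). I'll measure these and check them in one crop.

```bash
cat > m.py <<'E'
from h import *
from scipy import ndimage as nd
D={n:np.load(f"pics/{n}.npz") for n in("scene","side")}
for n in D:
    W=D[n]["W"]; z=W[...,2]
    ok=np.isfinite(z)&(W[...,0]>.2)&(W[...,0]<1.0)&(abs(W[...,1])<.6)
    print(n,"bench z",np.nanmedian(z[ok&(abs(z)<.02)]))
    g,k=nd.label(ok&(z>.012)&(z<.2) )
    for i in range(1,k+1):
        P=W[g==i]
        if len(P)<40: continue
        h=np.percentile(P[:,2],98); T=P[P[:,2]>h-.008]
        v,u=np.where(g==i)
        r=cv2.minAreaRect(P[:,:2].astype(np.float32)); rt=cv2.minAreaRect(T[:,:2].astype(np.float32))
        print(n,"px",int(u.mean()/.7),int(v.mean()/.7),"n",len(P),"h %.3f"%h,"rect",np.round(r[0]+r[1],3),round(r[2],1),"top",np.round(rt[0]+rt[1],3),round(rt[2],1))
im=D["scene"]["im"]
cv2.imwrite("pics/crop.png",cv2.resize(im[200:290,110:300],(798,378),interpolation=cv2.INTER_CUBIC))
E
python3 m.py
```

```text
scene bench z 0.0010392414557349329
scene px 262 244 n 342 h 0.114 rect [ 0.256 -0.292  0.092  0.078] 58.3 top [ 0.264 -0.323  0.022  0.027] 39.3
scene px 579 250 n 403 h 0.114 rect [0.237 0.353 0.073 0.128] 0.8 top [0.208 0.399 0.017 0.027] 5.5
scene px 231 264 n 269 h 0.028 rect [ 0.305 -0.376  0.095  0.093] 47.9 top [ 0.305 -0.377  0.094  0.094] 88.6
scene px 617 260 n 54 h 0.029 rect [0.218 0.468 0.027 0.081] 5.1 top [0.218 0.468 0.027 0.081] 5.1
scene px 269 322 n 282 h 0.084 rect [ 0.448 -0.26   0.038  0.038] 6.6 top [ 0.446 -0.261  0.035  0.035] 69.8
scene px 550 372 n 7773 h 0.130 rect [0.545 0.296 0.285 0.267] 88.9 top [0.639 0.293 0.051 0.077] 89.9
scene px 195 333 n 217 h 0.054 rect [ 0.477 -0.41   0.038  0.036] 77.7 top [ 0.475 -0.412  0.036  0.034] 25.8
scene px 361 349 n 110 h 0.083 rect [ 0.494 -0.066  0.015  0.019] 2.1 top [ 0.494 -0.067  0.015  0.017] 6.8
scene px 385 351 n 141 h 0.021 rect [ 0.483 -0.018  0.067  0.067] 6.5 top [ 0.483 -0.018  0.067  0.067] 6.5
scene px 338 355 n 127 h 0.022 rect [ 0.501 -0.114  0.065  0.064] 7.1 top [ 0.501 -0.114  0.065  0.064] 7.1
[... 1169 characters left out ...]
019] 53.3 top [ 0.726 -0.275  0.028  0.017] 41.8
side px 540 366 n 426 h 0.051 rect [ 0.559 -0.285  0.06   0.059] 63.4 top [ 0.561 -0.283  0.054  0.055] 46.8
side px 491 376 n 362 h 0.081 rect [ 0.445 -0.267  0.038  0.038] 4.3 top [ 0.444 -0.267  0.039  0.033] 50.6
side px 421 427 n 729 h 0.112 rect [ 0.24  -0.285  0.077  0.12 ] 1.6 top [ 0.264 -0.328  0.022  0.029] 36.0
side px 559 423 n 283 h 0.051 rect [ 0.475 -0.415  0.04   0.036] 57.6 top [ 0.477 -0.415  0.039  0.032] 45.6
side px 713 425 n 162 h 0.082 rect [ 0.642 -0.599  0.072  0.028] 22.8 top [ 0.641 -0.587  0.025  0.076] 89.8
side px 473 448 n 410 h 0.026 rect [ 0.306 -0.38   0.095  0.094] 51.6 top [ 0.306 -0.38   0.095  0.094] 51.6
```

View pics/crop.png

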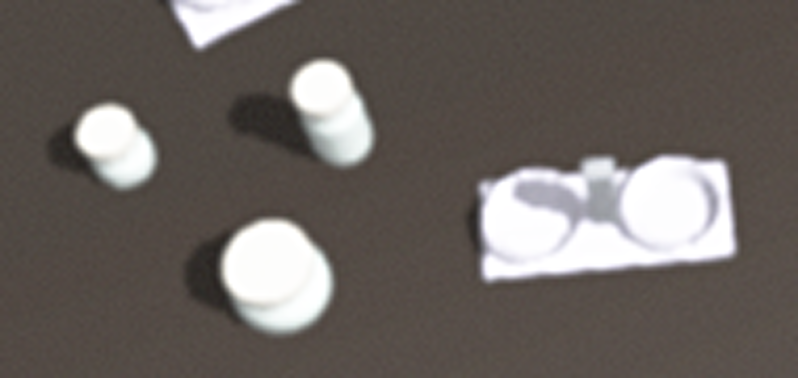

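The crop agrees: the jar at crop (115,145) is narrow and low. The carrier at crop (605,215) is the small one, with its rim height at about 20 mm and its post about 80 mm tall. Next I'll move over the seat, the carrier and the jar, taking a wrist measurement at each.

```bash
cat >> h.py <<'E'
from scipy.spatial.transform import Rotation as Ro
def q(a):
    "tool down, closing axis at angle a from world x (choose half turn near present)"
    def m(a):
        y=np.array([np.cos(a),np.sin(a),0]); z=np.array([0,0,-1.]); return np.stack([np.cross(y,z),y,z],1)
    cur=Ro.from_quat(env.get_state()["orientation"],scalar_first=True).as_matrix()
    M=max((m(a),m(a+np.pi)),key=lambda M:M[:,1]@cur[:,1])
    return Ro.from_matrix(M).as_quat(scalar_first=True)
def T(): return round(env.get_state()["time"],2)
E
python3 - <<'E'
from h import *
for nm,p,a in(("seat",[.48,.29,.36],0.),("carr",[.45,-.067,.33],.17),("jar",[.44,-.40,.30],.17)):
    env.reach(p,q(a)); im,W=cloud("wrist"); np.savez(f"pics/w_{nm}.npz",im=im,W=W)
    c=calibration("wrist");R,_=cv2.Rodrigues(np.array(c["rvec"],float))
    print(nm,T(),env.get_state()["qpos"].__repr__(),"cam",-R.T@np.array(c["tvec"]).ravel(),R[2])
ims=[np.load(f"pics/w_{n}.npz")["im"] for n in("seat","carr","jar")]
cv2.imwrite("pics/w.png",np.vstack([np.hstack([cv2.resize(i,(400,300)) for i in ims[:2]]),np.hstack([cv2.resize(ims[2],(400,300))]*2)]))
E
```

```text
seat 1.93 array([-1.05304921,  0.25125934,  0.48134675,  1.79059218, -0.12778152,
        1.13094092, -0.52658659]) cam [0.4784049  0.37713739 0.43078625] [ 3.03104388e-04 -3.26086611e-01 -9.45339849e-01]
carr 3.33 array([-0.70578114,  0.07263116,  0.76648756,  2.0629426 , -0.0587094 ,
        1.02662331,  0.26200928]) cam [0.43562157 0.01849781 0.40125442] [ 0.05607547 -0.32139361 -0.94528392]
jar 4.64 array([-0.06245486,  0.49728212,  0.96029143,  1.80272717, -0.45918996,
        1.08430963,  1.23604811]) cam [ 0.42616559 -0.31433479  0.37109649] [ 0.05617074 -0.32017679 -0.94569111]
```

View pics/w.png

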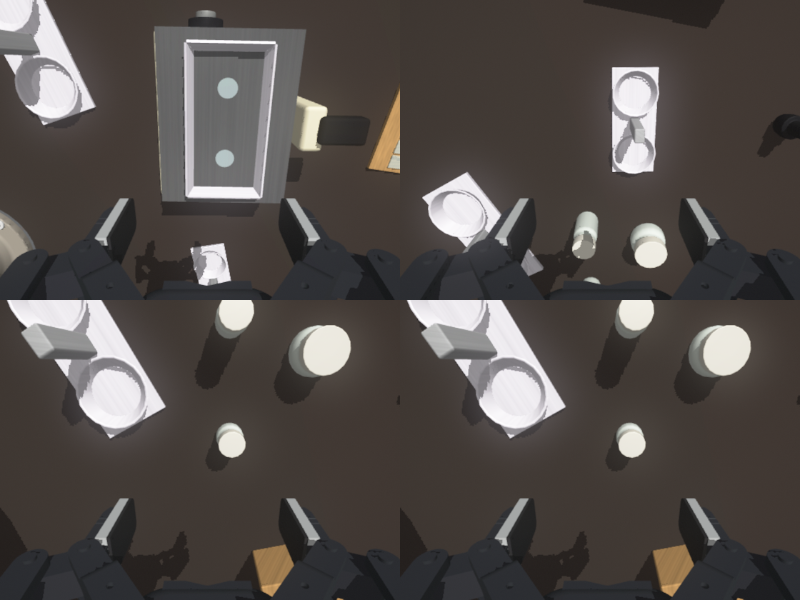

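Three wrist views. The top left shows the frame empty apart from two glass spots, at about (230,120). The top right shows the carrier at (635,120) with both cups empty. The bottom shows the wanted jar at (231,440). Next I'll get precise fits from the clouds.

```bash
cat > f.py <<'E'
from h import *
from scipy.optimize import least_squares
def near(W,c,r): return np.isfinite(W[...,2])&(np.hypot(W[...,0]-c[0],W[...,1]-c[1])<r)
def rect(P): 
    r=cv2.minAreaRect(P[:,:2].astype(np.float32)); c,(w,h),a=r
    a=np.radians(a+(90 if w>h else 0)) # direction of short side
    a=(a+np.pi/2)%np.pi-np.pi/2
    return np.array(c),sorted((w,h)),np.degrees(a)
def circ(P): return least_squares(lambda p:np.hypot(P[:,0]-p[0],P[:,1]-p[1])-p[2],[*P[:,:2].mean(0),.02]).x
def jar(W,c=(.476,-.412),z0=0):
    m=near(W,c,.04)&(abs(W[...,2]-z0-.05)<.006); P=W[m]
    h,_=cv2.minEnclosingCircle(P[:,:2].astype(np.float32)),0
    return np.median(P[:,2]),P[:,:2].mean(0),h[0]
def carrier(im,W,c,z0=0):
    m=near(W,c,.12)&(im.min(-1)>110)&(W[...,2]<z0+.012)&(W[...,2]>z0-.005)
    m=cv2.morphologyEx(m.astype(np.uint8),cv2.MORPH_OPEN,np.ones((3,3)))>0
    P=W[m]; t=W[near(W,c,.06)&(abs(W[...,2]-z0-.08)<.006)]
    rim=W[near(W,c,.12)&(abs(W[...,2]-z0-.018)<.004)]
    return rect(P),t.mean(0),rect(rim)
if __name__=="__main__":
    L=lambda n:(lambda d:(d["im"],d["W"]))(np.load(f"pics/{n}.npz"))
    im,W=L("w_jar"); print("bench",np.nanmedian(W[near(W,(.476,-.412),.07)&(W[...,2]<.02)][:,2])); print("jar",jar(W))
    im,W=L("w_carr"); print("carrier",carrier(im,W,(.493,-.067)))
    im,W=L("w_seat"); c=(.54,.29)
    n=near(W,c,.13); z=W[...,2]
    rim=n&(z>.109)&(z<.122)&(W[...,0]<.62); k,l,st,_=cv2.connectedComponentsWithStats(rim.astype(np.uint8)); i=1+np.argmax(st[1:,4]); print("rim",rect(W[l==i]),np.median(W[l==i][:,2]))
    fl=n&(abs(z-.1)<.004); print("floor z",np.median(z[near(W,rect(W[l==i])[0],.03)]))
    for s in("scene",):
        im,W=L(s);z=W[...,2];rim=near(W,c,.13)&(z>.110)&(z<.122)&(W[...,0]<.62);k,l,st,_=cv2.connectedComponentsWithStats(rim.astype(np.uint8)); i=1+np.argmax(st[1:,4]);print("scene rim",rect(W[l==i]))
E
python3 f.py
```

```text
bench 0.0012240429967429458
jar (np.float64(0.05111548852360816), array([ 0.47550782, -0.41222014]), (0.47588929533958435, -0.4132084846496582))
carrier ((array([ 0.49487454, -0.06686812]), [0.07130463421344757, 0.17138615250587463], np.float64(10.178501129150396)), array([ 0.49264984, -0.06631895,  0.08060539]), (array([ 0.49327624, -0.06814226]), [0.0683443546295166, 0.16464540362358093], np.float64(10.082629203796392)))
rim (array([0.50301039, 0.29596558]), [0.10812725871801376, 0.20629802346229553], np.float64(-1.0189361572265774)) 0.11531548123869327
floor z 0.35020730534236544
scene rim (array([0.50210071, 0.29756013]), [0.10988819599151611, 0.20528094470500946], np.float64(-1.267883300781212))
```

Run:
```python
from h import *
a=np.radians(10.1); j=np.array([.4757,-.4127])
c=np.array([.494,-.067]); cup=c-.048*np.array([-np.sin(a),np.cos(a)]); print(cup)
env.reach([*j,.16],q(a)); env.movel([*j,.0915],.12)
env.grip(.030,30); s=env.get_state(); print(T(),s["tcp_pos"],s["opening"],s["gripper_force"],s["force"])
env.movel([*j,.22],.2); env.reach([*cup,.22],q(a)); print(T())
env.movel([*cup,.115],.15)
print(env.get_state()["opening"],env.get_state()["force"])
im,W=cloud("wrist"); cv2.imwrite("pics/w2.png",im)
r=env.movel([*cup,.090],.03,stop_force=4); s=env.get_state(); print(r,T(),s["tcp_pos"],s["force"],s["opening"])
```

```text
[ 0.5024176  -0.11425615]
6.51 [ 0.47610173 -0.41286902  0.09207781] 0.03608281260521394 29.800964675378054 [0.64765121 1.37807368 5.14617151]
8.45
0.03578235019820026 [ 0.21442355  0.32582331 -0.52058342]
True 9.97 [ 0.50248747 -0.11416589  0.09682005] [-1.86945296  1.31090761  6.51326027] 0.03586586212815437
```

View pics/w2.png

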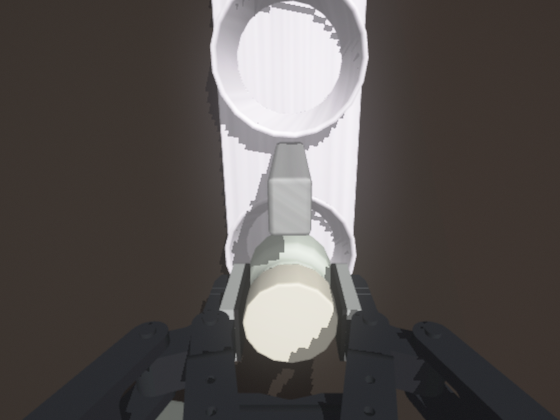

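The view shows the jar held at (290,310), upright and above the near cup, in line with the post. Contact came at z 0.0968, which is the cup floor height. Now I'll release and check.

Run:
```python
from h import *
from f import *
env.grip(.062); p=env.get_state()["tcp_pos"]; env.movel([p[0],p[1],.2],.15)
a=np.radians(10.1)
env.reach([.455,-.105,.26],q(a)); im,W=cloud("wrist"); cv2.imwrite("pics/w3.png",im); np.savez("pics/w3.npz",im=im,W=W)
print(T(),"jar",jar(W,(.5024,-.1143),.005)); print(carrier(im,W,(.494,-.067)))
```

```text
11.64 jar (np.float64(0.05609641246926126), array([ 0.50078972, -0.11345351]), (0.5011245608329773, -0.11444923281669617))
((array([ 0.49462077, -0.06758898]), [0.07171103358268738, 0.17303131520748138], np.float64(10.352459907531733)), array([ 0.49277175, -0.06671756,  0.08050769]), (array([ 0.49382871, -0.06726279]), [0.06834176182746887, 0.16402027010917664], np.float64(10.240014076232912)))
```

View pics/w3.png

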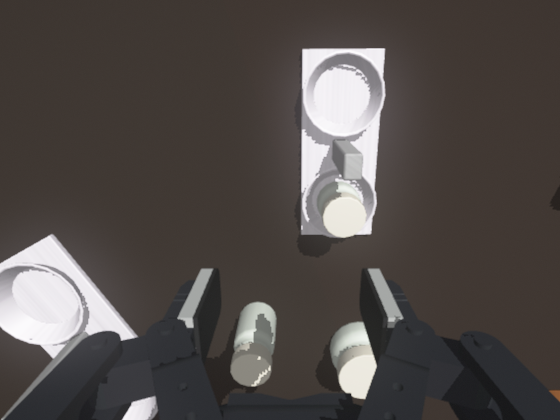

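The jar stands upright at (343,215) in the near cup. Its top is at 0.055 m above the bench, so it is fully home. Next I'll pinch the post and lift.

Run:
```python
from h import *
a=np.radians(10.2); c=[.4937,-.067]
env.reach([*c,.19],q(a)); env.movel([*c,.117],.12)
env.grip(.006,90); s=env.get_state(); print(T(),s["tcp_pos"],s["opening"],s["gripper_force"],s["force"])
env.movel([*c,.16],.1); env.movel([*c,.33],.2)
b=np.radians(-1.15); t=[.5025,.2965]
env.movel([*t,.33],.2,rot=q(b)); env.movel([*t,.27],.12)
s=env.get_state(); print(T(),s["tcp_pos"],s["force"],s["torque"],s["opening"])
for n in("wrist","scene"):
    im,W=cloud(n); np.savez(f"pics/p_{n}.npz",im=im,W=W); cv2.imwrite(f"pics/p_{n}.png",im)
ims=[cv2.imread("pics/p_wrist.png"),cv2.resize(cv2.imread("pics/p_scene.png")[200:320,320:460],(490,420),interpolation=cv2.INTER_CUBIC)]
cv2.imwrite("pics/p.png",cv2.resize(np.hstack(ims),(800,320)))
```

```text
13.34 [ 0.49417592 -0.06688577  0.11746949] 0.012819625986477118 87.9200828075409 [0.16204742 1.11247675 6.48441698]
17.54 [0.50296355 0.29632407 0.27047232] [ 0.10537429 -0.37616874 -2.77730114] [ 0.01504637 -0.01022755 -0.00794585] 0.01267070855023041
```

View pics/p.png

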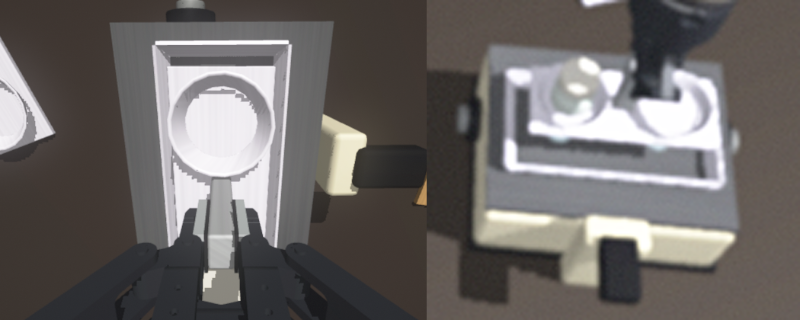

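The view shows the carrier held level and square over the frame, with its empty cup at (222,125) centred between the walls. The jar is still in the other cup. Now lowering.

Run:
```python
from h import *
W=np.load("pics/p_wrist.npz")["W"]; d=W-np.array([.503,.296,0])
P=W[(abs(d[...,0])<.045)&(d[...,1]>.02)&(d[...,1]<.09)&(W[...,2]>.145)&(W[...,2]<.163)]
A=np.c_[P[:,:2],np.ones(len(P))]; print("plane slopes",np.linalg.lstsq(A,P[:,2],rcond=None)[0],len(P))
p=env.get_state()["tcp_pos"]
env.movel([p[0],p[1],.235],.08)
r=env.movel([p[0],p[1],.210],.025,stop_force=5); s=env.get_state(); print(r,T(),s["tcp_pos"],s["force"],s["torque"])
```

```text
plane slopes [ 0.00115382 -0.00904618  0.16196179] 11563
True 18.93 [0.50306935 0.29659099 0.21752854] [ 0.08103349 -0.75592903  5.12042571] [-0.01001485  0.16906495 -0.01678008]
```

Contact came at exactly the expected height, 0.2175. I'll release, back off and check.

Run:
```python
from h import *
from f import *
env.grip(.06); p=env.get_state()["tcp_pos"]; env.movel([p[0],p[1],.32],.15)
env.reach([.46,.27,.40],q(np.radians(-1.15))); env.dwell(.3)
im,W=cloud("wrist"); cv2.imwrite("pics/w5.png",im)
print(T(),env.get_state()["opening"]); print("jar",jar(W,(.502,.2485),.105),jar(W,(.502,.3445),.105)); print(carrier(im,W,(.503,.2965),.100))
d=W-np.array([.503,.2965,0]);z=W[...,2]
m=np.isfinite(z)&(abs(d[...,0])<.034)&(abs(d[...,1])<.084)&(z>.098)&(z<.1095)
P=W[m];A=np.c_[P[:,:2]-[.503,.2965],np.ones(len(P))];print("plate plane",np.linalg.lstsq(A,P[:,2],rcond=None)[0])
```

```text
21.1 0.06026519773752276
jar (np.float64(0.1560452558095444), array([0.49994848, 0.24928719]), (0.5002883076667786, 0.24800294637680054)) (np.float64(0.15545991319747232), array([0.50119999, 0.30584874]), (0.5016361474990845, 0.30534499883651733))
((array([0.52927101, 0.29545242]), [0.1493382453918457, 0.1954582780599594], np.float64(-0.8268280029296483)), array([0.50140816, 0.29661783, 0.18055551]), (array([0.53535116, 0.29584706]), [0.17258790135383606, 0.20580707490444183], np.float64(-0.9341354370117066)))
plate plane [-0.00116946  0.00116114  0.10633371]
```

View pics/w5.png

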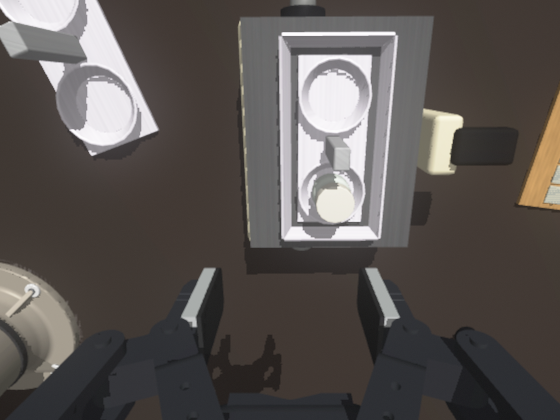

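The carrier lies flat in the frame: plate slope is about 0.1° and the post top is at 0.1805 m. The jar stands upright at (335,200) with its top at 0.156 m, and the gripper is clear of everything.

```bash
python3 -c "
from h import *
print(job.job_done())"
```

```text
the job is handed in; nothing more can be done
None
```

The job is done and handed in after about 21 s of robot time: the short narrow jar is upright and home in a cup of the smallest carrier, and the carrier lies flat and fully home in the microscope frame with the robot clear of everything.

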